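# Unlock the plate shaker's spring clamp and hold it open at the load line

## Robot

A 6-joint arm with a two-finger parallel gripper is mounted at the origin on the work surface. World frame = base frame: x ahead of the robot, y to its left, z up, the work surface at z = 0. Lengths are in mm, angles in rad, forces in N, time in s.
With the tool pointing down it reaches from about 300 to 850 mm from the base axis. Payload 5.4 kg.
Tool frame: the origin (TCP) lies between the finger pads; the fingertips stand 11 mm ahead of it and the grasp point (between the pads) lies 8 mm behind it; z points along the fingers, y is the line along which they close (so a half turn about z gives the same grasp; the last joint's range is limited). The gripper opens to 85 mm and grips with 20 to 120 N. Pads are 22 mm wide; open, the fingers measure 114 mm over their backs; the gripper's body (76 mm by 85 mm) begins 54 mm behind the grasp point. The pads swing forward as they close: fully open they stand 13 mm farther back than shut.
Start: joints at [-1.38, 0.158, 1.597, -0, 1.386, -0.21], TCP at [224.315, -529.423, 242.299] pointing down, gripper open.
Joint ranges: [-2.91, 2.91], [-0.94, 2.29], [0.18, 2.7], [-1.29, 4.43], [0.17, 2.64], [-3, 3]. Speed limits (rad/s): [2.57, 2.57, 3.14, 3.14, 3.14, 3.14].

## Interface

Orientations are given as a unit quaternion [x, y, z, w].
In Python, from bench import r gives the robot as it stands.
- The arm moves only by the tool step_arm, never from a script. Its argument "targets" is one flat list of numbers, 5 for each row, row after row: the gripper's target within -1 to 1 (shut at 1, half-way at 0, fully open at -1), then the shift along the tool's x, y, z in m, then the turn about the tool's z in rad. In form: [jaw, tx, ty, tz, turn, jaw, tx, ty, tz, turn, ...]. A call has 1 to 12 rows; each row is the pose to reach, as a shift and turn from the pose commanded when the call began, along the tool's axes at that moment; what a row does not reach only later rows make up. A row lasts 1/8 s, in which the tool goes at most 62.5 mm and 10.7 degrees, less where a joint would pass 70% of its speed; a pose out of reach is approached as far as the arm can. A call with a gripper value outside its range is refused whole. The fingers move at their own pace and stop on an object; "grip_force" is the grip in N (left out, the last holds). Time passes only in rows, so rows that repeat a pose let the fingers close. It gives the time, the measured TCP pose, the force, the opening and the grip force at its end, in the units of the state.
- r.state(): the state, without advancing time (a new reading comes with each control period).
- r.capture(name): name is "side" or "top" or "wrist"; returns a dict with "image" (400x640x3 uint8, blue, green, red), "fov_y" (degrees; the focal length in pixels is half the picture's height over the tangent of half this angle, whatever the lens; pixels are square), "cx", "cy" (the principal point, pixels), "k1" (the pictures are not rectified: a ray, as slopes to the right and down, at radius r is drawn at 1 + k1 r^2 times it, then the intrinsics apply), "cam_to_world" (4x4, takes a point from camera to world coordinates). Camera axes: x right, y down, z forward; pixel columns grow to the right and rows downward; lengths in mm; the calibration is good to about 2 mm. A picture is of the moment at which its call begins. There is no depth.
- r.job_done(): hands the job in; it is judged then, once.
Trained networks look in a picture, given as the dict that the camera call returned (one of the last four; its "shot" number tells which), for a name from the list of things; names that differ only in an ending like _2 or _b are one class to them, and where a whole thing is asked for, a point or a joint stands for the part that bears it (a point fixed in the world has none). Each returns a list of dicts, best first, with "confidence" (0 to 1); they miss things now and then, are a little off and sometimes report something else, mostly with a low value. They report only what shows in the picture. A call takes as long as a camera call.
- r.regions_of(picture, thing): "mask" (400x640 bool, what is visible of it).
- r.pinpoint(picture, thing): "xyz" ([x, y, z] in mm, in world coordinates, good to about 4 mm: a listed point, or the origin of a listed thing).
The state is a dict: "t": time; "joint_positions": joint angles; "qd": joint speeds; "tau": joint torques, N m; "tcp_pos": TCP position; "ee_rot": TCP orientation; "wrist_force": force on the tool from outside, world axes, zero at the start; "moment": the same for the moment, N m; "opening": finger opening in mm; "gripper_force": force on a finger pad.
Only numpy, scipy, OpenCV 4.12 (cv2) and the standard library are available. Lean on these libraries where they do the work, as an engineer would, in place of code of your own. Each camera call takes 0.05 s, during which the arm holds its last target. There are 200 camera calls.

## Task

I want to lift the culture plate off the shaker. Draw the lock pin out of the clamp slide and hang it by its collar, upright, in the open notch on the edge of the platform; then pull the clamp's bow handle out against its springs until the outer edge of the jaw meets the engraved load line, without running it on to the end stop, and keep it there: finish while still holding the handle. Leave the plate where it sits and do not disturb the other things on the bench.

Things in the scene. Friction and masses are not known exactly. Their poses are not given: they have to be found in the camera images.
- shaker: Plate shaker fixed to the bench: grey housing 250 (x) x 216 (y) x 66 high, aluminium platform 150 x 200, upper face at z = 100. Origin: centre of its underside. Along y on it: fence (+y), plate, steel jaw (124 wide, 17 high), then a flat slide 56 wide, 8 thick, to the handle at -y. Beside the slide, y -61 to -98: guides (x 24 to 37, top z 115), spring barrels (x 49 to 67, top z 119).
- travel (a joint): Opening of the clamp (jaw, slide and handle together) in m: 0 = shut on the plate, grows as the handle is pulled along the shaker's -y axis, end stop at 0.042. Springs pull it shut: 6 N at 0, 300 N/m more as it opens, so about 13 N at the load line (0.024); it shuts as soon as it is let go. The pin in its bore locks it.
- clamp: The moving clamp: jaw, slide and, on the slide's outer (-y) end, a dark steel bow handle: two posts and a level bar 12 thick, straight for 64 mm along the shaker's x axis, centre line 42 above the slide's top (z = 150). Origin and axes: the shaker's when shut. Free space all round the bar; grip it from above with the fingers on its +y and -y sides.
- handle_bar (a point): Middle of the handle's bar, on its centre line, 150 above the bench; at the shaker's x = 0, y = -120 with the clamp shut.
- jaw_edge (a point): Point on the outer (-y) lower edge of the jaw, 52 to the shaker's +x side of the slide's middle; moves with the slide.
- load_line (a point): Point on the engraved load line: a thin dark line across the platform on both sides of the slide, parallel to the shaker's x axis, 24 mm out from the jaw's outer edge when the clamp is shut. With jaw_edge on it the clamp is open 0.024.
- pin: Loose steel lock pin, 85 g, upright in its bore (shaker's x 0, y -50) at the start: shank 9 thick, 32 long; above it a round collar 22 wide, 4 thick; above that a ribbed round grip 16 thick, 36 long. Origin: centre of the collar's underside, which rests on the slide (z = 108); z up. Bore 11 wide: lift 32 or more. Nearest things: jaw 35 away at +y, handle 70 at -y.
- pin_tip (a point): Lower end of the pin's shank.
- notch (a point): Middle of the parking notch, on the top of its lug (z = 108); axes as the shaker's. The lug, 8 thick, sticks out of the platform's +x edge. The notch is a slot along x, 13 wide, open to +x, above and below: closed end 9 to the -x side of this point, straight to 9 on the +x side, then a flared mouth. The shank goes in from +x or above; the collar rests on the lug. Housing 42 below.
- plate: Clear 24-well culture plate, 128 x 86 x 20, loose between the fence and the jaw on the platform. Origin: centre of its underside. To be left in place.
- tube_rack: Blue rack of eight capped 50 ml tubes, 158 x 84 x 114, on the bench. Origin: centre of its underside. To be left alone.
- bottle: Media bottle with a screw cap, 70 diameter, 138 high, on the bench. Origin: centre of its underside. To be left alone.
- pipette: Hand pipette lying on the bench, 245 long, 28 high. Origin: on the bench below its thick body, x axis towards its tip. To be left alone.

How it is judged (in metres and radians):
On the way, in this order (a step that is already met when the one before it is completed fails the run):
1. the lock pin is drawn right out of its bore, the clamp still shut (z of pin_tip in the frame of shaker above 0.11 m and value of joint travel below 0.004 m), for 0.1 s.
2. the pin hangs by its collar in the notch, upright and let go, the clamp still shut (horizontal distance between pin and notch below 0.012 m and z of pin in the frame of notch between -0.003 and 0.003 m and angle between pin's own z axis and vertical below 0.15 rad and contact force between the fingers and pin below 0.1 N and value of joint travel below 0.004 m), for 0.3 s.
3. the clamp is pulled out to the load line by its handle and kept there (value of joint travel between 0.02 and 0.028 m and contact force between the fingers and clamp above 3 N), for 0.5 s.
At the end, for the whole second after the job is handed in: Fingers still hold the bow handle (over 3 N), clamp 20 to 28 mm open (jaw edge within 4 mm of the line); pin hangs in the notch, untouched, at rest: within 12 mm of its middle, collar within 3 mm of the lug, within 0.15 rad of upright; plate moved under 6 mm (all of step 3 and horizontal distance between pin and notch below 0.012 m and z of pin in the frame of notch between -0.003 and 0.003 m and angle between pin's own z axis and vertical below 0.15 rad and contact force between each of the fingers, the arm and pin below 0.1 N and linear speed of pin below 0.02 m/s and contact force between plate and clamp below 0.1 N and distance of plate from where it was at the start of the episode below 0.006 m); the arm keeps its last pose, push and grip.
It fails at once if the clamp is run on towards its end stop (more than 36 mm open) (value of joint travel above 0.036 m).
It fails at once if the culture plate is shifted (more than 6 mm) (distance of plate from where it was at the start of the episode above 0.006 m).
It fails at once if the tube rack, bottle or pipette is disturbed (moved more than 20 mm) (distance of any of tube_rack, bottle, pipette from where it was at the start of the episode above 0.02 m).
It also fails if it takes over 50 s, if anything falls off the work surface, if the arm or the gripper's body presses on something with over 40 N, if the wrist force passes 120 N, or if a joint passes its speed limit or range.

## Working session

There is one attempt and no reset: what is moved stays moved. The work goes in short steps, Python scripts to look and compute and a tool call to move; the robot and the scene stay as the last step left them, time stands still between calls to the robot, and variables do not carry over. Pictures are saved under pics/ and viewed, at most 11 in all, crops included, and the job is handed in when it is done.

Besides the shell and the picture viewer there is one more tool, called as name(argument=value, ...) on one line, values as JSON. step_arm: Moves the arm, as the interface text tells. Its arguments: {"type":"object","properties":{"targets":{"type":"array","items":{"type":"number"}},"grip_force":{"type":"number"}},"required":["targets"]}

```bash
mkdir -p pics
cat > h.py <<'E'
import numpy as np,cv2
from bench import r
def K(c):
    f=200/np.tan(np.radians(c["fov_y"])/2)
    return np.array([[f,0,c["cx"]],[0,f,c["cy"]],[0,0,1.]]),np.array([c["k1"],0,0,0.])
def at_z(c,uv,z):
    k,d=K(c);p=cv2.undistortPoints(np.array([[uv]],float),k,d)[0,0]
    T=np.array(c["cam_to_world"]);v=T[:3,:3]@[p[0],p[1],1];o=T[:3,3]
    return o+v*(z-o[2])/v[2]
def proj(c,P):
    k,d=K(c);T=np.linalg.inv(np.array(c["cam_to_world"]))
    return cv2.projectPoints(np.array(P,float).reshape(-1,1,3),cv2.Rodrigues(T[:3,:3])[0],T[:3,3],k,d)[0][:,0]
E
python3 - <<'E'
from h import *
print(r.state())
ims=[]
for n in("top","side"):
    c=r.capture(n);cv2.imwrite(f"pics/{n}0.png",c["image"])
    for t in("shaker","handle_bar","pin","notch","load_line","jaw_edge","plate"):
        q=r.pinpoint(c,t)
        for e in q[:2]:print(n,t,np.round(e["xyz"],1),round(e["confidence"],2))
E
```

```text
{'t': 0.0, 'joint_positions': array([-1.38011319e+00,  1.59067633e-01,  1.59825699e+00, -2.13877340e-05,
        1.38620529e+00, -2.10093282e-01]), 'qd': array([ 0.00127629,  0.00106456, -0.00010202,  0.00094364,  0.00180301,
        0.00054313]), 'tau': array([-1.84114615e-03, -3.95995045e+01, -3.31433487e+01, -3.61589355e-04,
        8.45036149e-03, -2.14678204e-05]), 'tcp_pos': array([ 224.18996876, -528.84964569,  241.29404802]), 'ee_rot': array([ 9.79988526e-01,  1.99051628e-01, -1.10933036e-06, -9.68684931e-04]), 'wrist_force': array([-0.76356064, -0.7941234 , -0.47682451]), 'moment': array([ 0.00999461, -0.02218502,  0.03730035]), 'gripper_force': 0.0, 'opening': 85.30136409978707}
top shaker [5.579e+02 1.297e+02 2.000e-01] 0.92
top handle_bar [558.7   9.6 149.2] 0.58
top handle_bar [653.7  75.1 109.5] 0.21
top pin [557.5  76.8 103. ] 0.47
top pin [653.9  77.  110.6] 0.24
top notch [654.1  75.8 112.2] 0.95
top load_line [614.5  86.2 101.2] 0.67
top load_line [560.8 167.7 100.2] 0.19
top jaw_edge [609.7 110.6 101.5] 0.89
top plate [562.2 166.9 100.5] 0.78
side shaker [560.6 126.5   3.5] 0.74
side handle_bar [560.5   7.1 149.7] 0.58
side pin [558.3  78.  108.5] 0.52
side notch [656.2  74.1 109.3] 0.56
side notch [609.5 110.1  98.9] 0.31
side load_line [613.5  92.3  99.7] 0.62
side load_line [556.9  84.4 104.5] 0.58
side jaw_edge [608.  113.4 101.9] 0.59
side plate [559.5 164.5 102.2] 0.72
side plate [498.7 448.4  -2.8] 0.46
```

View pics/top0.png

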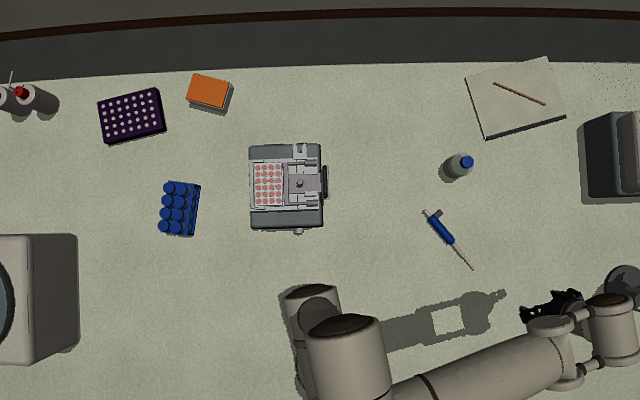

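View pics/side0.png

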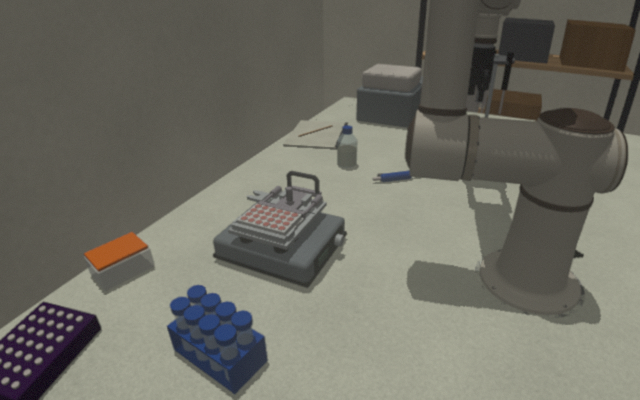

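```bash
cat >> h.py <<'E'
from scipy.spatial.transform import Rotation as Ro
def shift(p):
    s=r.state();R=Ro.from_quat(s["ee_rot"]).as_matrix()
    yaw=np.arctan2(R[1,0],R[0,0])
    return np.round(R.T@(np.array(p)-s["tcp_pos"])/1000,4),"yaw",round(yaw,4),"tilt",np.round(R[:2,2],4)
E
python3 -c "
from h import *
print(shift([540,60,300]))"
```

```text
(array([ 0.5206, -0.4195, -0.0577]), 'yaw', np.float64(0.4008), 'tilt', array([-0., -0.]))
```

step_arm(targets=[0, 0.521, -0.42, -0.058, 0.401, 0, 0.521, -0.42, -0.058, 0.401, 0, 0.521, -0.42, -0.058, 0.401, 0, 0.521, -0.42, -0.058, 0.401, 0, 0.521, -0.42, -0.058, 0.401, 0, 0.521, -0.42, -0.058, 0.401, 0, 0.521, -0.42, -0.058, 0.401, 0, 0.521, -0.42, -0.058, 0.401, 0, 0.521, -0.42, -0.058, 0.401, 0, 0.521, -0.42, -0.058, 0.401, 0, 0.521, -0.42, -0.058, 0.401, 0, 0.521, -0.42, -0.058, 0.401], grip_force=40)

```text
t: 2.3
tcp_pos: [541.0, 63.2, 300.5]
ee_rot: [1.0, 0.002, 0.0, -0.0]
wrist_force: [-0.3, -0.5, -0.2]
opening: 42.8
gripper_force: 0.0
```

step_arm(targets=[0, 0, 0, 0, 0, 0, 0, 0, 0, 0])

```text
t: 2.55
tcp_pos: [539.8, 59.5, 300.2]
ee_rot: [1.0, -0.001, -0.0, 0.0]
wrist_force: [0.2, -0.3, 0.2]
opening: 42.4
gripper_force: 0.0
```

Run:
```python
from h import *
print(shift([558,78,300]),r.state()["tcp_pos"],r.state()["joint_positions"],r.state()["opening"])
c=r.capture("wrist");cv2.imwrite("pics/w1.png",c["image"]);print(np.round(c["cam_to_world"],2).tolist())
for t in("shaker","handle_bar","pin","notch","load_line","jaw_edge","plate"):
    for e in r.pinpoint(c,t)[:2]:print(t,np.round(e["xyz"],1),round(e["confidence"],2))
print(proj(c,[[558,78,148],[655,75,108],[559,8.5,156]]))
np.save("c1.npy",{k:v for k,v in c.items() if k!="image"},allow_pickle=True)
```

```text
(array([ 0.0182, -0.0185,  0.0002]), 'yaw', np.float64(-0.0018), 'tilt', array([-0.0003, -0.0002])) [539.81141403  59.50776207 300.22695889] [-1.12677062e-01  4.17351803e-02  1.60848946e+00 -2.51662268e-04
  1.49159219e+00  1.45998203e+00] 42.40835694416282
[[-0.0, -0.95, -0.31, 617.1], [-1.0, 0.0, 0.0, 60.48], [-0.0, 0.31, -0.95, 430.7], [0.0, 0.0, 0.0, 1.0]]
shaker [556.6 127.8   0.9] 0.69
shaker [656.2  78.  107.2] 0.2
handle_bar [557.7   7.6 150.8] 0.94
pin [562.6  77.9 104.6] 0.94
notch [657.7  77.  107.6] 0.62
load_line [605.7  84.7  98.5] 0.58
jaw_edge [611.5 115.1 100.8] 0.81
plate [557.  166.5  98.3] 0.86
[[303.70650315 161.09765703]
 [307.56061617  41.34252708]
 [388.2775757  161.73842215]]
```

View pics/w1.png

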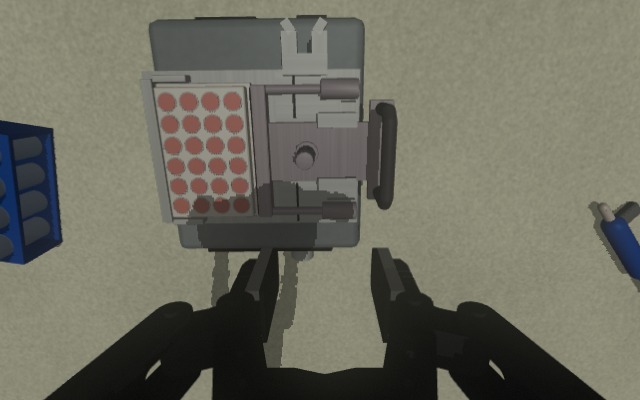

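Run:
```python
from h import *
c=np.load("c1.npy",allow_pickle=True).item()
for n,uv,z in [("pin top",(304.5,156.5),148),("notch end",(304.5,53),108),("notch mid",(305,40),108),("bar top",(389,106),156),("bar bot",(386.5,205),156),("bar c",(388,156),156),("hous TR",(363,20),66),("hous BR",(359,246),66),("TL",(150,24),66),("BL",(181,246),66),("jaw edge t",(267,88),117),("jaw edge b",(271,214),117)]:
    print(n,np.round(at_z(c,uv,z),1))
im=cv2.imread("pics/w1.png");cv2.imwrite("pics/w1c.png",cv2.resize(im[10:220,240:420],None,fx=3.3,fy=2.8,interpolation=cv2.INTER_CUBIC))
```

```text
pin top [561.9  77.3 148. ]
notch end [645.6  77.8 108. ]
notch mid [656.1  77.2 108. ]
bar top [603.1  10.3 156. ]
bar bot [521.6   8.  156. ]
bar c [563.7   9.  156. ]
hous TR [678.7  23.2  66. ]
hous BR [439.5  20.3  66. ]
TL [676. 229.  66.]
BL [439.9 229.4  66. ]
jaw edge t [616.6 110.7 117. ]
jaw edge b [499. 113. 117.]
```

View pics/w1c.png

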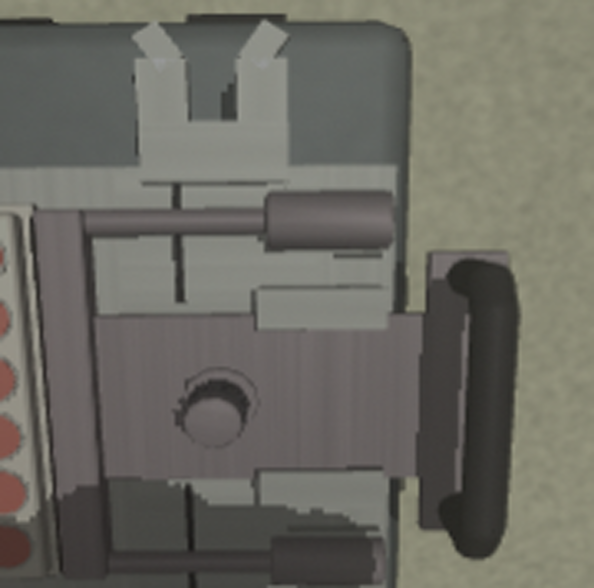

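step_arm(targets=[0, 0.019, -0.018, 0, 0, 0, 0.019, -0.018, 0.05, 0, 0, 0.019, -0.018, 0.1, 0, 0, 0.019, -0.018, 0.14, 0, 0, 0.019, -0.018, 0.169, 0, 0, 0.019, -0.018, 0.169, 0, 0, 0.019, -0.018, 0.169, 0])

```text
t: 3.82
tcp_pos: [560.2, 78.5, 132.9]
ee_rot: [1.0, -0.0, 0.001, 0.0]
wrist_force: [-0.2, -0.3, 0.5]
opening: 42.6
gripper_force: 0.0
```

step_arm(targets=[1, 0, 0, 0, 0, 1, 0, 0, 0, 0, 1, 0, 0, 0, 0, 1, 0, 0, 0, 0, 1, 0, 0, 0, 0], grip_force=40)

```text
t: 4.45
tcp_pos: [560.4, 78.2, 133.1]
ee_rot: [1.0, -0.0, 0.002, 0.0]
wrist_force: [-0.1, -2.5, 5.8]
opening: 14.8
gripper_force: 38.9
```

Run:
```python
from h import *
s=r.state();print(s["t"],s["tcp_pos"],s["opening"],s["gripper_force"],s["wrist_force"],shift([559,77.5,131]))
c=r.capture("wrist");im=c["image"];cv2.imwrite("pics/w2.png",im)
```

```text
4.45 [560.37494521  78.21039786 133.0837778 ] 14.765116838794478 38.90544533729553 [-0.0882712  -2.49248137  5.8017582 ] (array([-0.0014,  0.0007,  0.0021]), 'yaw', np.float64(-0.0002), 'tilt', array([ 0.003 , -0.0007]))
```

View pics/w2.png

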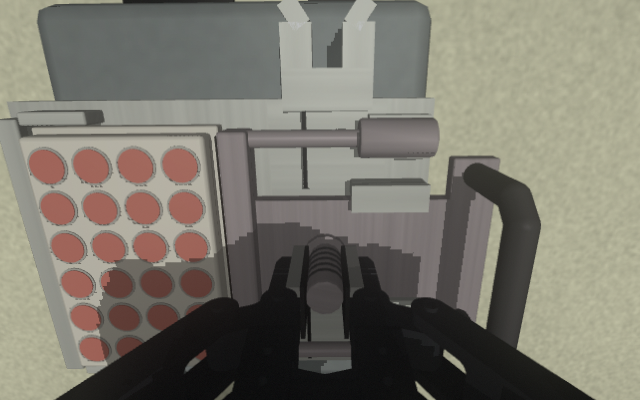

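step_arm(targets=[1, 0, 0, -0.015, 0, 1, 0, 0, -0.03, 0, 1, 0, 0, -0.05, 0, 1, 0, 0, -0.06, 0, 1, 0, 0, -0.06, 0, 1, 0, 0, -0.06, 0])

```text
t: 5.25
tcp_pos: [558.5, 78.7, 190.5]
ee_rot: [1.0, -0.0, -0.001, -0.0]
wrist_force: [-0.0, -0.6, -1.5]
opening: 14.4
gripper_force: 39.4
```

step_arm(targets=[1, 0.03, 0, 0, 0, 1, 0.06, 0, 0, 0, 1, 0.09, 0, 0, 0, 1, 0.096, 0, 0, 0, 1, 0.096, 0, 0, 0, 1, 0.096, 0, 0, 0])

```text
t: 6.0
tcp_pos: [654.1, 78.7, 191.0]
ee_rot: [1.0, -0.0, -0.001, -0.0]
wrist_force: [-0.1, 0.1, -0.2]
opening: 14.6
gripper_force: 39.4
```

Run:
```python
from h import *
s=r.state();print(s["t"],s["tcp_pos"],s["opening"],s["gripper_force"],shift([655,77.5,193]))
c=r.capture("wrist");im=c["image"]
for t in("pin","pin_tip","notch"):
    for e in r.pinpoint(c,t)[:2]:print(t,np.round(e["xyz"],1),round(e["confidence"],2))
cv2.imwrite("pics/w3.png",cv2.resize(im[80:380,200:440],None,fx=2,fy=2))
np.save("c3.npy",{k:v for k,v in c.items() if k!="image"},allow_pickle=True)
```

```text
6.0 [654.14864925  78.69725489 190.99741511] 14.57192738296573 39.353798031806946 (array([ 0.0008,  0.0012, -0.002 ]), 'yaw', np.float64(-0.0001), 'tilt', array([-0.0013,  0.0001]))
pin [655.2  76.2 165.5] 0.96
pin_tip [647.   79.1 134.2] 0.83
notch [5.608e+02 1.233e+02 5.000e-01] 0.69
```

View pics/w3.png

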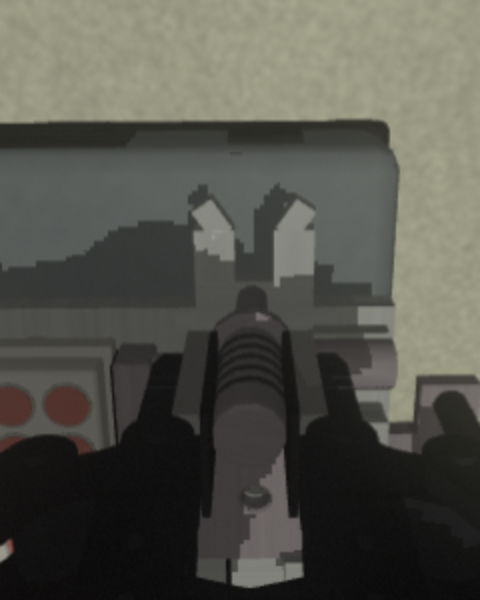

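Run:
```python
from h import *
c=np.load("c3.npy",allow_pickle=True).item()
f=lambda u,v:(200+u/2,80+v/2)
for n,uv,z in [("slotL",f(235,250),108),("slotR",f(275,250),108),("slotL2",f(235,278),108),("tip far edge",f(252,287),134),("tipL",f(237,298),134),("tipR",f(267,298),134),("collarL",f(216,345),168),("collarR",f(291,345),168),("top c",f(250,430),206),("topL",f(217,425),206),("topR",f(284,425),206)]:
    print(n,np.round(at_z(c,uv,z),1))
d=lambda p:np.round((proj(c,p)-[200,80])*2)
print(d([[655,77.5,108],[646,77.5,108],[664,77.5,108],[655,77.5,134],[655,77.5,166],[655,77.5,206]]))
```

```text
slotL [657.3  84.4 108. ]
slotR [657.3  71.2 108. ]
slotL2 [647.3  84.5 108. ]
tip far edge [654.8  78.9 134. ]
tipL [651.2  83.4 134. ]
tipR [651.2  74.5 134. ]
collarL [653.2  88.  168. ]
collarR [653.2  69.4 168. ]
top c [654.2  79.6 206. ]
topL [655.3  86.  206. ]
topR [655.3  73.  206. ]
[[256. 256.]
 [256. 282.]
 [256. 231.]
 [257. 286.]
 [258. 335.]
 [261. 426.]]
```

step_arm(targets=[1, 0.003, 0.001, 0, 0, 1, 0.003, 0.001, 0.01, 0, 1, 0.003, 0.001, 0.02, 0, 1, 0.003, 0.001, 0.028, 0, 1, 0.003, 0.001, 0.034, 0, 1, 0.003, 0.001, 0.034, 0])

```text
t: 6.95
tcp_pos: [657.7, 77.6, 156.4]
ee_rot: [1.0, -0.0, -0.001, -0.0]
wrist_force: [-1.1, 0.5, -1.0]
opening: 14.1
gripper_force: 39.4
```

Run:
```python
from h import *
s=r.state();print(s["t"],s["tcp_pos"],s["wrist_force"],s["moment"])
c=r.capture("wrist");im=c["image"]
cv2.imwrite("pics/w4.png",cv2.resize(im[80:330,220:420],None,fx=2.4,fy=2.4))
```

```text
6.95 [657.71748885  77.55456281 156.44085086] [-1.11728805  0.47826345 -1.02236325] [-0.00779342 -0.01414018 -0.00748471]
```

View pics/w4.png

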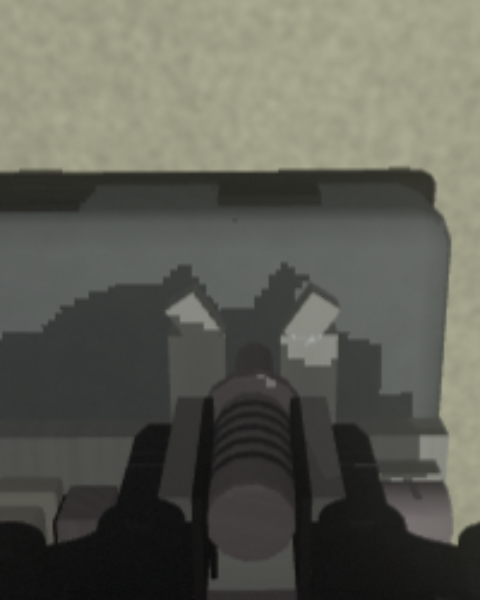

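step_arm(targets=[1, 0, 0, 0.01, 0, 1, 0, 0, 0.018, 0, 1, 0, 0, 0.022, 0, 1, 0, 0, 0.023, 0, 1, 0, 0, 0.023, 0])

```text
t: 7.62
tcp_pos: [658.3, 77.5, 134.4]
ee_rot: [1.0, -0.0, 0.0, 0.0]
wrist_force: [0.7, -0.8, -1.1]
opening: 14.7
gripper_force: 39.4
```

step_arm(targets=[1, 0, 0, 0.001, 0, 1, 0, 0, 0.0015, 0, 1, 0, 0, 0.0015, 0])

```text
t: 8.0
tcp_pos: [658.4, 77.5, 133.2]
ee_rot: [1.0, -0.0, 0.0, 0.0]
wrist_force: [-0.2, -0.2, 0.4]
opening: 14.4
gripper_force: 39.5
```

step_arm(targets=[0.4, 0, 0, 0.0, 0, 0.2, 0, 0, 0, 0, 0.1, 0, 0, 0, 0, 0.1, 0, 0, 0, 0, 0.1, 0, 0, 0, 0])

```text
t: 8.62
tcp_pos: [658.2, 77.5, 132.8]
ee_rot: [1.0, -0.0, -0.0, -0.0]
wrist_force: [0.1, -0.4, 0.2]
opening: 38.5
gripper_force: 0.0
```

step_arm(targets=[0.1, 0, 0, -0.02, 0, 0.1, 0, 0, -0.04, 0, 0.1, 0, 0, -0.08, 0, 0.1, 0, 0, -0.11, 0, 0.1, 0, 0, -0.11, 0, 0.1, 0, 0, -0.11, 0])

```text
t: 9.38
tcp_pos: [658.0, 77.6, 242.8]
ee_rot: [1.0, -0.0, -0.0, -0.0]
wrist_force: [0.2, 0.1, -0.3]
opening: 38.3
gripper_force: 0.0
```

Run:
```python
from h import *
c=r.capture("wrist");im=c["image"]
for t in("pin","pin_tip","notch","handle_bar","jaw_edge","load_line"):
    for e in r.pinpoint(c,t)[:2]:print(t,np.round(e["xyz"],1),round(e["confidence"],2))
cv2.imwrite("pics/w5.png",im)
print(r.state()["tcp_pos"],shift([560,8.5,260]))
np.save("c5.npy",{k:v for k,v in c.items() if k!="image"},allow_pickle=True)
```

```text
pin [659.9  77.2 106.6] 0.66
pin_tip [652.8  77.5  74.8] 0.59
notch [656.9  74.5 106. ] 0.8
jaw_edge [609.  114.6 103.6] 0.93
load_line [608.4  86.3  98.1] 0.92
[657.85737942  77.53896814 242.03027234] (array([-0.0979,  0.0691, -0.0178]), 'yaw', np.float64(-0.0002), 'tilt', array([-0.0013,  0.0001]))
```

View pics/w5.png

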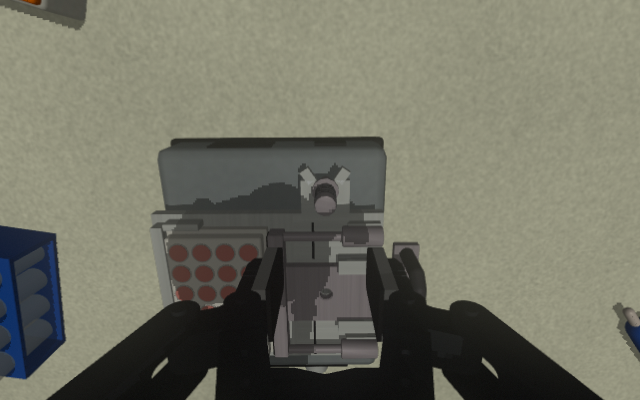

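step_arm(targets=[0.1, -0.049, 0.034, 0, 0, 0.1, -0.098, 0.069, 0, 0, 0.1, -0.098, 0.069, 0.02, 0, 0.1, -0.098, 0.069, 0.05, 0, 0.1, -0.098, 0.069, 0.08, 0, 0.1, -0.098, 0.069, 0.1, 0, 0.1, -0.098, 0.069, 0.1, 0, 0.1, -0.098, 0.069, 0.1, 0])

```text
t: 10.72
tcp_pos: [560.8, 8.4, 143.8]
ee_rot: [1.0, -0.0, 0.001, 0.0]
wrist_force: [1.2, 0.3, -0.7]
opening: 38.6
gripper_force: 0.0
```

step_arm(targets=[1, 0, 0, 0, 0, 1, 0, 0, 0, 0, 1, 0, 0, 0, 0, 1, 0, 0, 0, 0, 1, 0, 0, 0, 0], grip_force=60)

```text
t: 11.35
tcp_pos: [561.0, 6.7, 144.3]
ee_rot: [1.0, -0.0, 0.001, 0.002]
wrist_force: [-0.8, -5.5, 2.3]
opening: 10.1
gripper_force: 58.4
```

Run:
```python
from h import *
print(shift([560,8.8,142]))
c=r.capture("wrist");im=c["image"]
for t in("jaw_edge","load_line","handle_bar"):
    for e in r.pinpoint(c,t)[:1]:print(t,np.round(e["xyz"],1),round(e["confidence"],2))
cv2.imwrite("pics/w6.png",im)
np.save("c6.npy",{k:v for k,v in c.items() if k!="image"},allow_pickle=True)
```

```text
(array([-0.001 , -0.0021,  0.0023]), 'yaw', np.float64(-0.0), 'tilt', array([ 0.0022, -0.0037]))
jaw_edge [610.6 114.4 100.5] 0.91
load_line [604.9  86.4  98.1] 0.57
handle_bar [562.8   7.7 149.8] 0.72
```

View pics/w6.png

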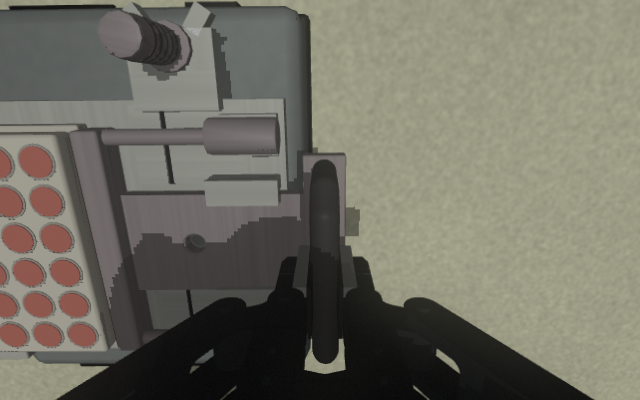

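step_arm(targets=[1, 0, 0.006, 0, 0, 1, 0, 0.012, 0, 0, 1, 0, 0.018, 0, 0, 1, 0, 0.022, 0, 0, 1, 0, 0.024, 0, 0, 1, 0, 0.024, 0, 0, 1, 0, 0.024, 0, 0])

```text
t: 12.42
tcp_pos: [561.1, -12.6, 144.3]
ee_rot: [1.0, 0.0, 0.001, -0.003]
wrist_force: [0.1, 10.3, 6.2]
opening: 9.6
gripper_force: 59.0
```

Run:
```python
from h import *
s=r.state();print(s["tcp_pos"],s["wrist_force"],s["opening"],s["gripper_force"])
c=r.capture("wrist");im=c["image"]
for t in("jaw_edge","load_line","handle_bar"):
    for e in r.pinpoint(c,t)[:1]:print(t,np.round(e["xyz"],1),round(e["confidence"],2))
cv2.imwrite("pics/w7.png",im)
np.save("c7.npy",{k:v for k,v in c.items() if k!="image"},allow_pickle=True)
```

```text
[561.09646551 -12.56022858 144.2559666 ] [ 0.05496836 10.34090813  6.24754172] 9.557678210420825 58.95522058010101
jaw_edge [608.1  94.2  99.8] 0.95
load_line [604.4  87.6 100.7] 0.59
handle_bar [560.1 -10.2 149.3] 0.72
```

View pics/w7.png

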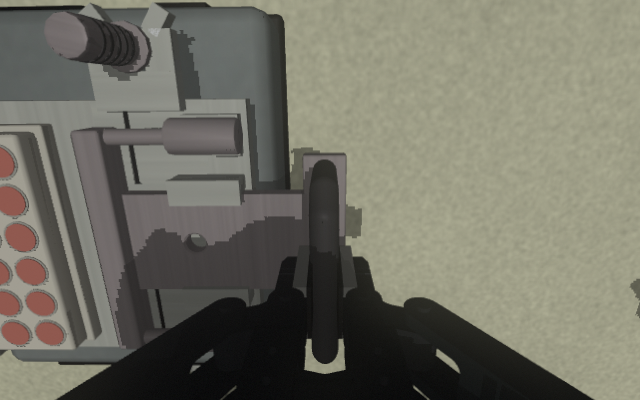

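step_arm(targets=[1, 0, 0.003, 0, 0, 1, 0, 0.005, 0, 0, 1, 0, 0.005, 0, 0, 1, 0, 0.005, 0, 0, 1, 0, 0.005, 0, 0, 1, 0, 0.005, 0, 0, 1, 0, 0.005, 0, 0, 1, 0, 0.005, 0, 0])

```text
t: 13.62
tcp_pos: [561.1, -17.1, 144.3]
ee_rot: [1.0, 0.0, 0.001, -0.003]
wrist_force: [1.2, 12.1, 5.5]
opening: 9.6
gripper_force: 59.0
```

Run:
```python
from h import *
s=r.state();print(s["tcp_pos"],s["wrist_force"],s["opening"],s["gripper_force"])
c=r.capture("wrist");im=c["image"]
for t in("jaw_edge","load_line","handle_bar","pin"):
    for e in r.pinpoint(c,t)[:1]:print(t,np.round(e["xyz"],1),round(e["confidence"],2))
cv2.imwrite("pics/w8.png",cv2.resize(im[0:240,0:320],None,fx=2.4,fy=2.4,interpolation=cv2.INTER_CUBIC))
```

```text
[561.12445305 -17.11177593 144.25438305] [ 1.17950805 12.1238671   5.4882168 ] 9.606338555885882 58.99012863636017
jaw_edge [609.2  91.  102. ] 0.93
load_line [607.7  85.9  99.7] 0.79
pin [660.8  77.8 105.9] 0.8
```

View pics/w8.png

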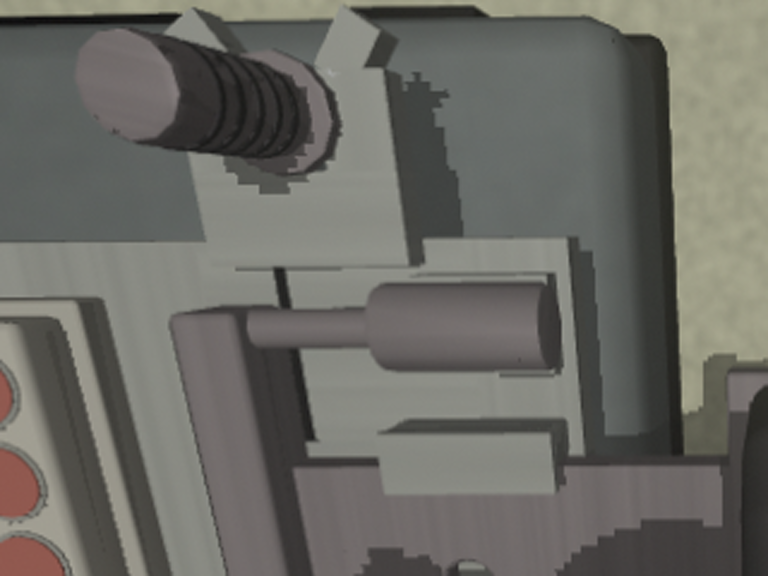

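```bash
python3 -c "
from bench import r
print(r.job_done())"
```

```text
the job is handed in; nothing more can be done
None
```

I handed the job in with the pin hanging upright in the notch and the gripper still holding the handle. The clamp is open about 24 mm, with the jaw edge at the load line going by the arm's position and the last picture; the hand-in returned no verdict.

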